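Fit the three-hole carrier disc on the mixer's studs

ROBOT

A 6-joint arm with a two-finger parallel gripper is mounted at the origin on the work surface. World frame = base frame: x ahead of the robot, y to its left, z up, the work surface at z = 0. Lengths are in m, angles in rad, forces in N, time in s.
With the tool pointing down it reaches from about 0.3 to 0.875 m from the base axis. Payload 6.4 kg.
Tool frame: the origin (TCP) lies between the finger pads; the fingertips stand 22 mm ahead of it and the grasp point (between the pads) lies 3 mm ahead of it; z points along the fingers, y is the line along which they close (so a half turn about z gives the same grasp; the last joint's range is limited). The gripper opens to 85 mm and grips with 20 to 120 N. Pads are 22 mm wide; open, the fingers measure 114 mm over their backs; the gripper's body (76 mm by 85 mm) begins 54 mm behind the grasp point. The pads swing forward as they close: fully open they stand 13 mm farther back than shut.
Start: joints at [0.9, 0.181, 1.607, -0, 1.354, -0.206], TCP at [0.258, 0.514, 0.253] pointing down, gripper open.
Joint ranges: [-2.99, 2.99], [-0.89, 2.07], [0.3, 2.58], [-1.14, 4.28], [0, 2.63], [-3.12, 3.12]. Speed limits (rad/s): [2.57, 2.57, 3.01, 3.14, 3.14, 3.14].

INTERFACE

Orientations are given as a unit quaternion [w, x, y, z].
In Python, from bench import ctrl, imaging, workorder gives the robot as it stands.
- The arm moves only by the shell command python3 -m pendant 'ROWS' [OPENING]. ROWS is JSON, a list of rows, each a list of 4 numbers: the shift along the tool's x, y, z in cm, then the turn about the tool's z in degrees. In form: [[dx, dy, dz, roll], ...]. A call has 1 to 12 rows; each row is the pose to reach, as a shift and turn from the pose commanded when the call began, along the tool's axes at that moment; what a row does not reach only later rows make up. A row lasts 1/12 s, in which the tool goes at most 41.7 mm and 7.16 degrees, less where a joint would pass 70% of its speed; a pose out of reach is approached as far as the arm can. A call with a gripper value outside its range is refused whole. OPENING is the opening, from 0 (shut) to 1 (fully open), set as the call begins (- or left out, the last holds). The fingers move at their own pace and stop on an object; the grip force is fixed at half the most. Time passes only in rows, so rows that repeat a pose let the fingers close. It gives the time, the measured TCP pose, the force, the opening and the grip force at its end, in the units of the state.
- ctrl.get_obs(): the state, without advancing time (a new reading comes with each control period).
- imaging.camera(name): name is "scene" or "top" or "wrist"; returns the picture (480x640x3 uint8, red, green, blue); there is no depth.
- imaging.camera_info(name): a dict with "K" (3x3 intrinsics, pixels), "T" (4x4, takes a point from camera to world coordinates); the wrist camera has in their place "tool_from_camera" (4x4, takes a point from camera to tool coordinates, whose origin is the TCP and whose axes are the flange's). Camera axes: x right, y up, looking along -z (the intrinsics and any distortion apply to the point x, -y, -z); pixel columns grow to the right and rows downward; lengths in m; the calibration is good to about 2 mm. A picture is of the moment at which its call begins: read the wrist's pose just before it. camera_info takes no time and is no camera call.
- workorder.hand_in(): hands the job in; it is judged then, once.
The state is a dict: "time_s": time; "q": joint angles; "dq": joint speeds; "joint_efforts": joint torques, N m; "eef_pos": TCP position; "eef_rot": TCP orientation; "wrist_force": force on the tool from outside, world axes, zero at the start; "torque": the same for the moment, N m; "opening": opening from 0.0 (shut) to 1.0 (fully open); "grasp_force": force on a finger pad.
Only numpy, scipy, OpenCV 4.12 (cv2) and the standard library are available. Lean on these libraries where they do the work, as an engineer would, in place of code of your own. Each camera call takes 0.05 s, during which the arm holds its last target. There are 200 camera calls.

TASK

Fit the carrier disc that has three holes on the mixer: take it by its handle, turn it so that its holes line up with the three studs on the mixer's drive head, and lower it in the gripper over the studs until it lies flat and fully down on the head, then let go. Leave the other two discs, with two and with four holes, where they are.

Things in the scene. Friction and masses are not known exactly. Their poses are not given: they have to be found in the camera images.
- carrier3_grip (a point): Disc to fit: aluminium, loose, 0.25 kg, 120 mm wide, 10 mm high, with three 28 mm through holes, centres 40 mm from its axis, 120 deg apart, first on +x; any of the 3 fits serves. Point: centre of its grey bridge handle's bar, on the disc axis, 49 mm above the underside. Bar 56 mm long (y), 16 wide (x), 18 high, 30 mm free below it: grasp across x from above. z up.
- head_top (a point): Centre of the flat top of the drive head: black, round, 120 mm wide, 80 mm above the bench, on a fixed cream mixer 170 x 150 mm; it does not turn. Three steel studs, 12 mm thick, 22 mm high, tips tapered, stand 40 mm from this point, 120 deg apart, first on +x. z up; x, y turn with the mixer. With the disc fully down its bar centre is 49 mm above this point.
- carrier2_grip (a point): A disc to leave alone: same size, material and handle, but with two holes. Point: centre of its handle's bar, 49 mm above the underside; y along the bar, z up.
- carrier4_grip (a point): A disc to leave alone: same size, material and handle, but with four holes. Point: centre of its handle's bar, 49 mm above the underside; y along the bar, z up.
Mind the look-alikes: they are no part of the job. What is shaped like the part that bears head_top but yellow is not meant.

How it is judged:
By the outcome, as a careful person would: the job done as asked, in the order asked, and still so for the second after the job is handed in, with the robot touching nothing.
It also fails if it takes over 35 s, if anything falls off the work surface, if the arm or the gripper's body presses on something with over 40 N, if the wrist force passes 120 N, or if a joint passes its speed limit or range.

## Working session

There is one attempt and no reset: what is moved stays moved. The work goes in short steps, Python scripts to look and compute and a shell command to move; the robot and the scene stay as the last step left them, time stands still between calls to the robot, and variables do not carry over. Pictures are saved under pics/ and viewed, at most 10 in all, crops included, and the job is handed in when it is done.

```bash
mkdir -p pics; ls; python3 - <<'E'
from bench import ctrl, imaging
import cv2,json
for n in("scene","top"):
    cv2.imwrite(f"pics/{n}0.png",imaging.camera(n)[:,:,::-1]); i=imaging.camera_info(n); print(n,{k:(v.tolist() if hasattr(v,'tolist') else v) for k,v in i.items()})
print(imaging.camera_info("wrist")); print(ctrl.get_obs())
E
```

```text
pics
scene {'K': [[511.95822501859516, 0.0, 321.50430981096395], [0.0, 511.95822501859516, 240.20602076045816], [0.0, 0.0, 1.0]], 'T': [[0.1234522799701226, -0.5924078215240821, 0.7961234248326509, 1.2296488705022797], [0.9920958858051572, 0.091851646362007, -0.08549285601188696, -0.0997394497894257], [-0.022478610692364547, 0.8003850623654092, 0.599064657615237, 0.6512969858518463], [0.0, 0.0, 0.0, 1.0]]}
top {'K': [[507.76906526801673, 0.0, 320.7698879442334], [0.0, 507.76906526801673, 240.7535197611798], [0.0, 0.0, 1.0]], 'T': [[0.017698723177722548, 0.9911317949636551, -0.13169859608212287, 0.35516363867954576], [-0.9997849133444139, 0.016119222445989217, -0.013049816728210624, -0.039875241746747295], [-0.010811209311705873, 0.13190123456533873, 0.9912039053965428, 1.1061765686818572], [0.0, 0.0, 0.0, 1.0]]}
{'K': array([[410.63480494,   0.        , 315.12396239],
       [  0.        , 410.63480494, 238.90003   ],
       [  0.        ,   0.        ,   1.        ]]), 'tool_from_camera': array([[-8.98032213e-04,  9.51162733e-01,  3.08688596e-01,
         7.80433122e-02],
       [ 9
[... 236 characters left out ...]
00e+00]])}
{'time_s': 0.1, 'q': array([ 8.99697236e-01,  1.81479141e-01,  1.60791581e+00,  1.22632406e-05,
        1.35382802e+00, -2.06261453e-01]), 'dq': array([-0.0019641 , -0.00076564, -0.00306341,  0.00064766, -0.00144184,
       -0.00027567]), 'joint_efforts': array([ 1.93339606e-04, -4.45870936e+01, -3.52237058e+01, -4.87024372e-04,
        4.12652837e-03, -6.62461957e-06]), 'eef_pos': array([0.25741975, 0.51362934, 0.25246349]), 'eef_rot': array([-3.51654300e-04,  2.30333189e-01,  9.73111482e-01, -7.35430376e-04]), 'wrist_force': array([-0.03895097, -0.38465405,  0.09828217]), 'torque': array([ 0.00510549, -0.04136439,  0.00901669]), 'grasp_force': 0.0, 'opening': 1.0008127625331686}
```

View pics/scene0.png

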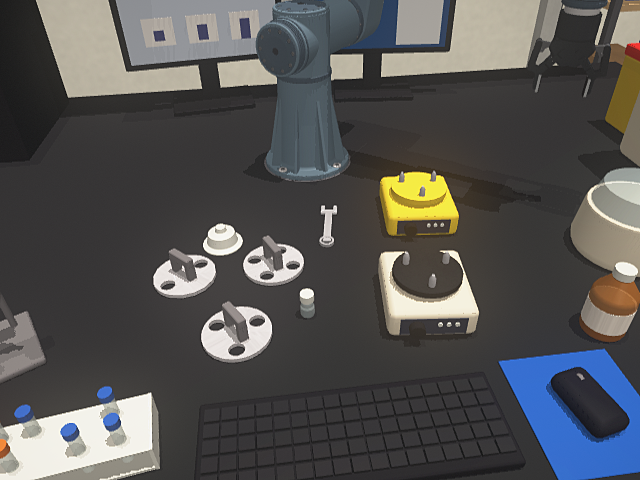

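View pics/top0.png

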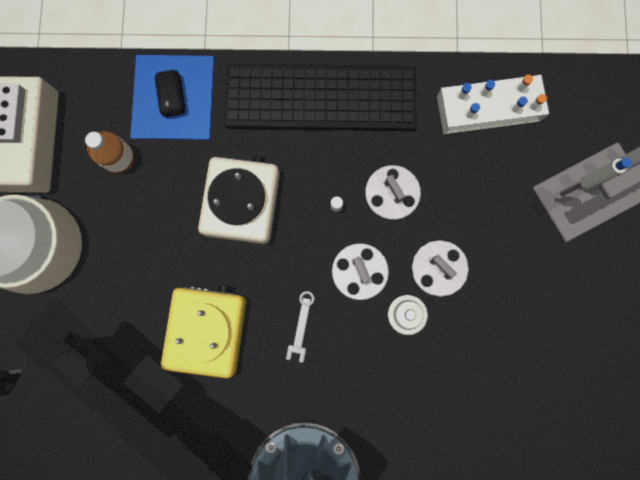

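The scene view shows three discs: two holes at (184,274), four holes at (273,263) and three holes at (236,333). In the top view these are at (440,268), (360,271) and (393,192). There is a cream mixer with a black head (scene 428,290; top 237,198) and a yellow look-alike (scene 418,205; top 203,333). I choose the disc at top (393,192) and the head at top (237,198), and will check both in a crop.

```bash
python3 - <<'E'
import cv2,numpy as np
t=cv2.imread("pics/top0.png");s=cv2.imread("pics/scene0.png")
r=lambda a:cv2.resize(a,(400,300),interpolation=cv2.INTER_CUBIC)
a=r(t[162:222,353:433]);b=r(t[168:228,197:277]);c=r(s[293:368,186:286]);d=r(s[235:310,378:478])
cv2.imwrite("pics/c1.png",np.vstack([np.hstack([a,b]),np.hstack([c,d])]))
E
```

```text
(no output)
```

View pics/c1.png

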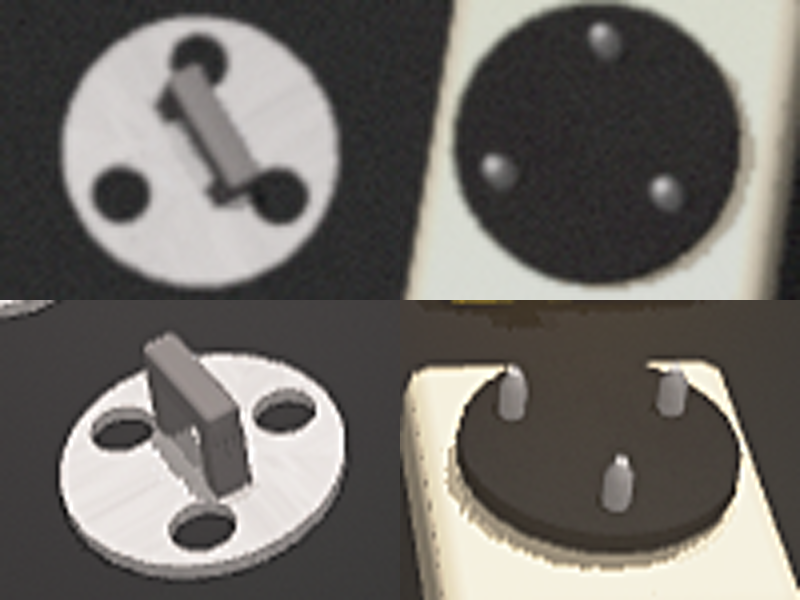

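Crop: the chosen disc has three holes, with crop centres at (198,62), (122,193) and (279,195). The bar's top centre is about (214,125) in the top view and (192,374) in the scene view. The black head on the cream body has three studs.

```bash
cat > h.py <<'E'
import numpy as np
from bench import ctrl, imaging
from scipy.spatial.transform import Rotation as R
def tool():
    o=ctrl.get_obs(); T=np.eye(4); T[:3,3]=o["eef_pos"]; q=o["eef_rot"]; T[:3,:3]=R.from_quat(np.r_[q[1:],q[0]]).as_matrix(); return T
def cam(n,Tt=None):
    i=imaging.camera_info(n); return np.array(i["K"]),(np.array(i["T"]) if "T" in i else Tt@np.array(i["tool_from_camera"]))
def ray(C,p):
    K,T=C; d=np.linalg.inv(K)@[p[0],p[1],1]; d=T[:3,:3]@[d[0],-d[1],-d[2]]; return T[:3,3],d/np.linalg.norm(d)
def plane(C,p,z):
    o,d=ray(C,p); return o+d*(z-o[2])/d[2]
def tri(C1,p1,C2,p2):
    a,d=ray(C1,p1); b,e=ray(C2,p2); s=np.linalg.lstsq(np.c_[d,-e],b-a,rcond=None)[0]
    P,Q=a+s[0]*d,b+s[1]*e; return (P+Q)/2,np.linalg.norm(P-Q)
def proj(C,P):
    K,T=C; c=T[:3,:3].T@(np.asarray(P)-T[:3,3]); u=K@[c[0],-c[1],-c[2]]; return u[:2]/u[2]
def triad(pts):
    "centre and angle (deg, mod 120) of three points 120 deg apart"
    P=np.array(pts)[:,:2]; c=P.mean(0); v=P-c; z=(v[:,0]+1j*v[:,1])**3
    return c,np.degrees(np.angle(z.sum()))/3,np.linalg.norm(v,axis=1)
E
python3 - <<'E'
from h import *
t,s=cam("top"),cam("scene")
T=lambda x,y,ox,oy:(ox+x/5-.4,oy+y/5-.4)
S=lambda x,y,ox,oy:(ox+x/4-.4,oy+y/4-.4)
np.set_printoptions(precision=4,suppress=True)
print("bar",tri(t,T(214,125,353,162),s,S(192,74,186,293)))
H=[plane(t,T(*p,353,162),.01) for p in((198,62),(122,193),(279,195))]; print("disc holes",H,triad(H))
HS=[plane(s,S(*p,186,293),.01) for p in((123,131),(284,112),(204,227))]; print("scene",triad(HS))
e=[plane(t,T(*p,353,162),.06) for p in((186,71),(243,178))]; print("bar ang",np.degrees(np.arctan2(*(e[1]-e[0])[1::-1])))
tp=[T(*p,197,168) for p in((604,30),(490,162),(665,182))]
tp=[T(*p,197,168) for p in((203,33),(92,163),(263,183))]
sp=[S(*p,378,235) for p in((221,160),(273,72),(113,70))]
from itertools import permutations
for a in tp: print([ (q[0].round(3),q[1].round(4)) for q in (tri(t,a,s,b) for b in sp)])
print("head",triad([plane(t,a,.102) for a in tp]), plane(t,T(200,143,197,168),.08))
print(tool())
E
```

```text
bar (array([ 0.6121, -0.1815,  0.0583]), np.float64(0.00029614410947316315))
disc holes [array([ 0.6524, -0.1809,  0.01  ]), array([ 0.5928, -0.1475,  0.01  ]), array([ 0.5929, -0.2164,  0.01  ])] (array([ 0.6127, -0.1816]), np.float64(0.5649107981594566), array([0.0397, 0.0395, 0.04  ]))
scene (array([ 0.6118, -0.1827]), np.float64(0.8026399044364595), array([0.0398, 0.0401, 0.04  ]))
bar ang -152.4349625879682
[(array([0.622, 0.146, 0.103]), np.float64(0.0005)), (array([0.616, 0.151, 0.141]), np.float64(0.0261)), (array([0.607, 0.12 , 0.146]), np.float64(0.0355))]
[(array([0.573, 0.182, 0.061]), np.float64(0.0316)), (array([0.567, 0.187, 0.102]), np.float64(0.0027)), (array([0.56 , 0.152, 0.111]), np.float64(0.0689))]
[(array([0.574, 0.145, 0.06 ]), np.float64(0.0391)), (array([0.57 , 0.151, 0.104]), np.float64(0.065)), (array([0.56 , 0.118, 0.105]), np.float64(0.0013))]
head (array([0.5836, 0.1511]), np.float64(-6.868336964136645), array([0.0392, 0.0407, 0.0395])) [0.5816 0.1492 0.08  ]
[[-0.8939  0.4483 -0.001   0.2574]
 [ 0.4483  0.8939 -0.0013  0.5136]
 [ 0.0003 -0.0016 -1.      0.2525]
 [ 0.      0.      0.      1.    ]]
```

The disc is at (0.612, -0.182), with its bar top at 0.058 and holes on a 40 mm radius. Its hole angle is about 0.7° mod 120. The head is at (0.583, 0.150) with an angle of about -7°. Stud tips measure 0.103, which agrees with the text. Next I move toward the disc with tool y at -59.3°.

```bash
python3 -m pendant '[[-1.5,-1.2,0,3],[-4.5,-3.4,0,9],[-7.6,-5.7,0,15],[-10.8,-8,0,21],[-14,-10.3,0,27],[-17.2,-12.6,0,33],[-20.4,-15,0,39],[-23.6,-17.3,0,45],[-26.8,-19.6,0,51],[-30,-22,0,57],[-33,-24.3,0,63],[-35,-25.8,0,69]]' 1
python3 - <<'E'
from h import *
T=tool();d=T[:3,:3].T@(np.array([.612,-.182,.25])-T[:3,3]);yaw=np.degrees(np.arctan2(T[1,1],T[0,1]));print(d*100,yaw,yaw+59.3,T[:3,3])
E
```

```text
time_s: 1.1
eef_pos: [0.4558, 0.1235, 0.2531]
eef_rot: [0.0, 0.743, 0.669, -0.0]
wrist_force: [0.3, -0.2, -0.1]
opening: 0.995
grasp_force: 0.0
[-28.7359469   18.74419844   0.33722872] -6.035864537360427 53.26413546263957 [0.4558131  0.12347878 0.25311519]
```

```bash
python3 -m pendant '[[-3.2,2.1,0,6],[-6.4,4.2,0,12],[-9.6,6.3,0,18],[-12.8,8.4,0,24],[-16,10.5,0,30],[-19.2,12.6,0,36],[-22.4,14.7,0,42],[-25.6,16.8,0,48],[-27.5,18,0,51],[-28.6,18.7,0,53.3],[-28.6,18.7,0,53.3],[-28.6,18.7,0,53.3]]'
python3 - <<'E'
from h import *
import cv2
T=tool();im=imaging.camera("wrist");cv2.imwrite("pics/w1.png",im[:,:,::-1]);np.save("w1.npy",T)
C=cam("wrist",T)
for P in([.612,-.182,.058],[.6524,-.181,.01],[.5928,-.1475,.01],[.5929,-.2164,.01]):print(proj(C,P))
print(T,np.degrees(np.arctan2(T[1,1],T[0,1])))
E
```

```text
time_s: 2.1
eef_pos: [0.6126, -0.1767, 0.2523]
eef_rot: [-0.001, 0.963, 0.268, -0.001]
wrist_force: [-0.7, 0.4, -0.5]
opening: 0.997
grasp_force: 0.0
[319.33046543 214.46579208]
[341.71368983 161.87931604]
[275.27215332 199.58676796]
[339.88221389 236.89361207]
[[ 8.56596052e-01  5.15985225e-01 -1.56562145e-03  6.12570662e-01]
 [ 5.15986973e-01 -8.56595797e-01  1.04104029e-03 -1.76712764e-01]
 [-8.03943343e-04 -1.69959127e-03 -9.99998233e-01  2.52326740e-01]
 [ 0.00000000e+00  0.00000000e+00  0.00000000e+00  1.00000000e+00]] -58.93661862648016
```

View pics/w1.png

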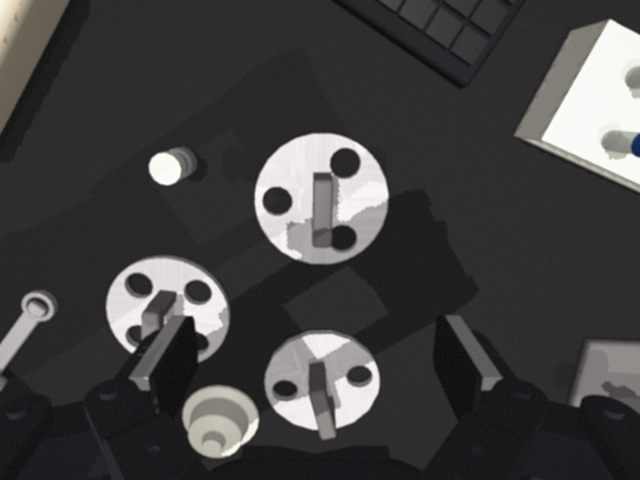

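The wrist view shows the disc's holes at (277,201), (345,162) and (343,237), and the bar top at about (322,210). This is within 3 px of prediction. I'll refine from it, taking bar height from a wrist and top pair.

```bash
python3 - <<'E'
from h import *
T=np.load("w1.npy");C=cam("wrist",T);t=cam("top")
H=[plane(C,p,.01) for p in((277.5,201),(345.5,162),(343,237.5))];c,a,r=triad(H);print(c,a,r)
print(plane(C,(322,180),.058),plane(C,(322,246),.049))
print("bar tri",tri(C,(322.5,212),t,(395.4,186.6)))
N=tool();g=np.r_[.6125,-.182,.20];yaw=np.degrees(np.arctan2(N[1,1],N[0,1]));
print(N[:3,:3].T@(np.r_[c,.052]-N[:3,3])*100,N[:3,:3].T@(np.r_[.6122,-.182,.052]-N[:3,3])*100,yaw,N[:3,3])
E
```

```text
[ 0.6135406  -0.18432633] 0.7883012615091243 [0.04026993 0.04048751 0.0400297 ]
[ 0.6365964  -0.16952149  0.058     ] [ 0.58786726 -0.19931255  0.049     ]
bar tri (array([ 0.61374489, -0.18312632,  0.05189875]), np.float64(0.001728623546429475))
[-0.33444523  0.81383836 20.05609281] [-0.32892514  0.54539978 20.05651883] -58.86839010651619 [ 0.61246796 -0.17584137  0.25257158]
```

```bash
python3 -m pendant '[[-0.3,0.65,1.5,0.4],[-0.3,0.65,4,0.4],[-0.3,0.65,7,0.4],[-0.3,0.65,10,0.4],[-0.3,0.65,12.5,0.4],[-0.3,0.65,14.5,0.4],[-0.3,0.65,16.5,0.4],[-0.3,0.65,18,0.4],[-0.3,0.65,19,0.4],[-0.3,0.65,19.6,0.4],[-0.3,0.65,20,0.4],[-0.3,0.65,20,0.4]]' 1 && python3 -m pendant '[[0,0,0,0],[0,0,0,0],[0,0,0,0],[0,0,0,0],[0,0,0,0],[0,0,0,0],[0,0,0,0],[0,0,0,0],[0,0,0,0],[0,0,0,0]]' 0
```

```text
time_s: 3.15
eef_pos: [0.6137, -0.1831, 0.0532]
eef_rot: [-0.0, 0.964, 0.265, -0.0]
wrist_force: [-0.3, 0.1, -0.6]
opening: 0.998
grasp_force: 0.0
time_s: 3.98
eef_pos: [0.614, -0.1837, 0.0538]
eef_rot: [0.0, 0.964, 0.264, 0.0]
wrist_force: [-1.6, 1.5, 4.6]
opening: 0.176
grasp_force: 59.6
```

```bash
python3 -m pendant '[[0,0,-0.5,0],[0,0,-1.5,0],[0,0,-3,0],[0,0,-5,0],[0,0,-7.5,0],[0,0,-10,0],[0,0,-12.5,0],[0,0,-15,0],[0,0,-17,0],[0,0,-18,0],[0,0,-18,0],[0,0,-18,0]]' 0
python3 - <<'E'
from h import *
import cv2
T=tool();im=imaging.camera("scene");cv2.imwrite("pics/s2.png",im[:,:,::-1])
t=imaging.camera("top");cv2.imwrite("pics/t2.png",t[:,:,::-1])
head=np.r_[.583,.150]
d=T[:3,:3].T@(np.r_[head,.232]-T[:3,3]);print(d*100,np.degrees(np.arctan2(T[1,1],T[0,1])),T[:3,3])
E
```

```text
time_s: 4.98
eef_pos: [0.6135, -0.1835, 0.2329]
eef_rot: [-0.0, 0.964, 0.264, -0.0]
wrist_force: [-0.5, 0.6, -2.5]
opening: 0.17
grasp_force: 58.7
[ 14.38500596 -30.23696918   0.09300162] -59.3292937390093 [ 0.61351267 -0.18345063  0.23289023]
```

View pics/s2.png

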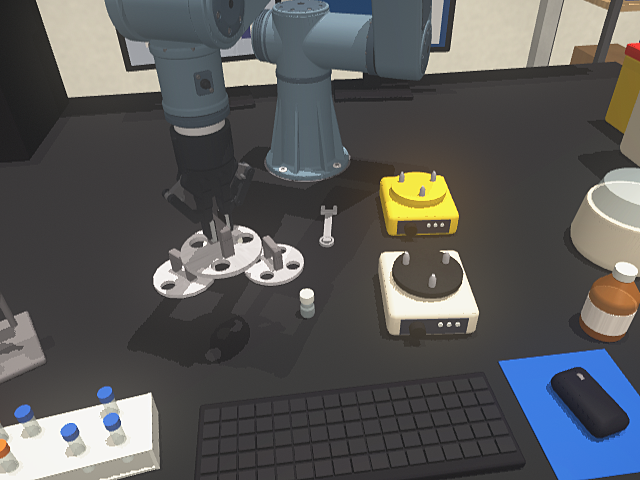

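The disc is held level at scene (222,250), and nothing else has moved. Now carry it over the head, turned by 7.2°.

```bash
python3 -m pendant '[[0.7,-1.5,0,0.5],[2.2,-4.6,0,1.2],[3.7,-7.8,0,2],[5.2,-11,0,2.8],[6.7,-14.2,0,3.6],[8.2,-17.4,0,4.4],[9.7,-20.6,0,5.2],[11.2,-23.8,0,6],[12.7,-26.8,0,6.6],[13.8,-29,0,7],[14.4,-30.2,0,7.2],[14.4,-30.2,0,7.2]]' 0 && python3 -m pendant '[[0,0,1.5,0],[0,0,4,0],[0,0,5.5,0],[0,0,6,0],[0,0,6,0],[0,0,6,0]]' 0
python3 - <<'E'
from h import *
import cv2
T=tool();print(T[:3,3],np.degrees(np.arctan2(T[1,1],T[0,1])))
s=imaging.camera("scene")[:,:,::-1];t=imaging.camera("top")[:,:,::-1];w=imaging.camera("wrist")[:,:,::-1]
f=lambda a:cv2.resize(a,(400,300),interpolation=cv2.INTER_CUBIC)
cv2.imwrite("pics/c3.png",np.vstack([np.hstack([f(s[190:340,340:540]),f(t[138:258,157:317])]),np.hstack([f(w),f(w[100:340,160:480])])]))
E
```

```text
time_s: 6.08
eef_pos: [0.5819, 0.1528, 0.2311]
eef_rot: [-0.001, 0.979, 0.205, -0.002]
wrist_force: [-0.5, -0.5, -4.1]
opening: 0.174
grasp_force: 59.0
time_s: 6.58
eef_pos: [0.5836, 0.1491, 0.173]
eef_rot: [0.0, 0.979, 0.203, -0.0]
wrist_force: [-0.3, -0.1, -3.1]
opening: 0.17
grasp_force: 58.9
[0.58360992 0.14909039 0.17302446] -66.56318481122229
```

View pics/c3.png

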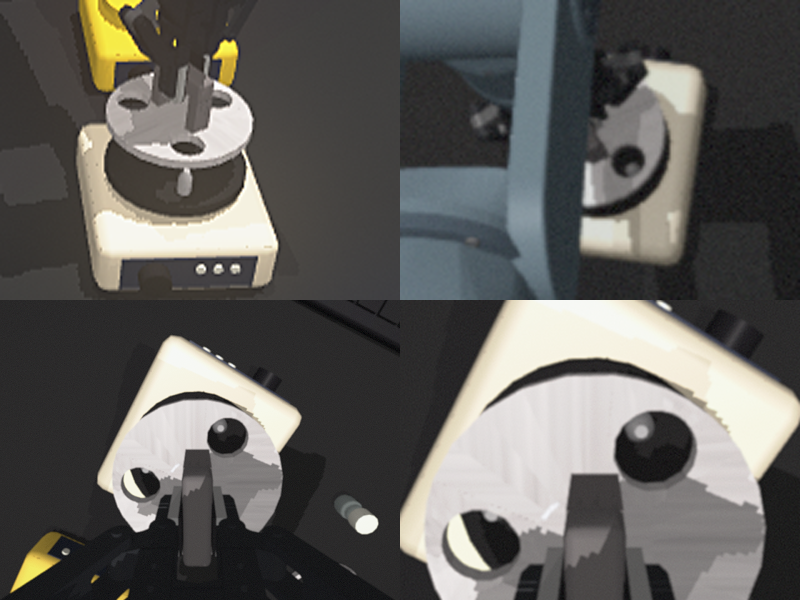

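The wrist view shows studs through two holes, with tips at about (354,206) and (232,274). The hole centres are at (364,218) and (225,293). I'll compute the residual.

```bash
python3 - <<'E'
from h import *
T=tool();C=cam("wrist",T);np.set_printoptions(precision=4,suppress=True)
S=np.array([plane(C,p,.101)[:2] for p in((353.5,206),(232,273.6))])
z=T[2,3]-.052+.01
H=np.array([plane(C,p,z)[:2] for p in((363.5,217),(224.5,293))])
print(S,H,H-S,"tool-axes",((H-S)@T[:2,:2])*1000, np.linalg.norm(S[0]-S[1]),np.linalg.norm(H[0]-H[1]))
print(tri(cam("wrist",T),(353.5,206),cam("top"),(157+632/2.5-160,138+172/2.5)))
E
```

```text
[[0.6227 0.1442]
 [0.5656 0.1865]] [[0.6258 0.1442]
 [0.5705 0.1854]] [[ 0.0031  0.    ]
 [ 0.0049 -0.0012]] tool-axes [[2.8382 1.1954]
 [4.0681 3.0315]] 0.0710887138801277 0.06888380089228713
(array([ 0.5905,  0.1293, -0.0321]), np.float64(0.025285290621965526))
```

```bash
python3 -m pendant '[[-0.15,-0.1,0,0],[-0.3,-0.15,0,0],[-0.3,-0.15,0.4,0],[-0.3,-0.15,0.9,0],[-0.3,-0.15,1.4,0],[-0.3,-0.15,1.9,0],[-0.3,-0.15,2.4,0],[-0.3,-0.15,2.9,0],[-0.3,-0.15,3.2,0],[-0.3,-0.15,3.5,0],[-0.3,-0.15,3.5,0],[-0.3,-0.15,3.5,0]]' 0 && python3 -m pendant '[[0,0,0.1,0],[0,0,0.2,0],[0,0,0.3,0],[0,0,0.3,0],[0,0,0.3,0]]' 0
```

```text
time_s: 7.73
eef_pos: [0.5802, 0.1498, 0.1382]
eef_rot: [-0.0, 0.979, 0.203, -0.0]
wrist_force: [-0.0, 0.5, -3.6]
opening: 0.178
grasp_force: 59.0
time_s: 8.15
eef_pos: [0.5802, 0.1498, 0.1353]
eef_rot: [0.0, 0.979, 0.203, 0.0]
wrist_force: [-0.3, -0.8, -4.3]
opening: 0.181
grasp_force: 59.0
```

```bash
python3 -m pendant '[[0,0,0.1,0],[0,0,0.1,0],[0,0,0.1,0]]' 0 && python3 -m pendant '[[0,0,0.1,0],[0,0,0.1,0],[0,0,0.1,0]]' 0 
python3 - <<'E'
from h import *
import cv2
s=imaging.camera("scene")[:,:,::-1];w=imaging.camera("wrist")[:,:,::-1]
f=lambda a:cv2.resize(a,(400,300),interpolation=cv2.INTER_CUBIC)
cv2.imwrite("pics/c4.png",np.hstack([f(s[220:325,363:503]),f(w[100:340,160:480])]))
E
```

```text
time_s: 8.4
eef_pos: [0.5802, 0.1498, 0.1342]
eef_rot: [-0.0, 0.979, 0.203, -0.0]
wrist_force: [0.4, 0.2, -3.1]
opening: 0.173
grasp_force: 59.0
time_s: 8.65
eef_pos: [0.5805, 0.1498, 0.1338]
eef_rot: [0.0, 0.979, 0.203, 0.0]
wrist_force: [-2.6, -0.0, 1.0]
opening: 0.175
grasp_force: 59.6
```

View pics/c4.png

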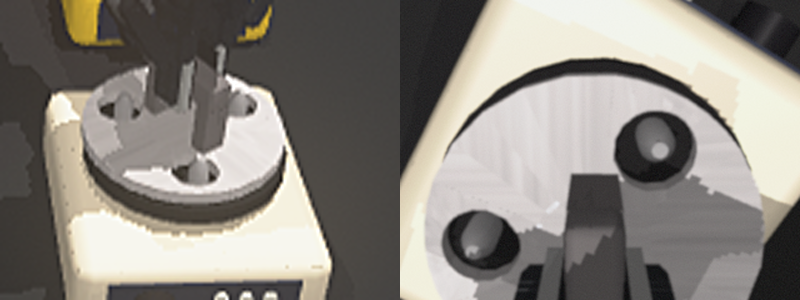

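All three studs stand inside the holes, and the force shows contact at the expected height (0.1338). I'll press slightly, release and retreat.

```bash
python3 -m pendant '[[0,0,0.1,0],[0,0,0.1,0],[0,0,0.1,0]]' 0 && python3 -m pendant '[[0,0,0,0],[0,0,0,0],[0,0,0,0],[0,0,0,0],[0,0,0,0],[0,0,0,0],[0,0,0,0],[0,0,0,0]]' 0.7 && python3 -m pendant '[[0,0,-0.5,0],[0,0,-1.5,0],[0,0,-3,0],[0,0,-5,0],[0,0,-7.5,0],[0,0,-10,0],[0,0,-12,0],[0,0,-13,0],[0,0,-13,0],[0,0,-13,0]]'
python3 - <<'E'
from h import *
import cv2
T=tool();np.save("w5.npy",T);w=imaging.camera("wrist")[:,:,::-1];s=imaging.camera("scene")[:,:,::-1]
f=lambda a:cv2.resize(a,(400,300),interpolation=cv2.INTER_CUBIC)
cv2.imwrite("pics/c5.png",np.hstack([f(s[220:325,363:503]),f(w[120:360,160:480])]))
E
```

```text
time_s: 9.0
eef_pos: [0.5805, 0.1498, 0.1337]
eef_rot: [0.0, 0.979, 0.203, 0.0]
wrist_force: [-4.7, -0.6, 9.2]
opening: 0.177
grasp_force: 60.8
time_s: 9.67
eef_pos: [0.5802, 0.1498, 0.1322]
eef_rot: [-0.0, 0.979, 0.203, -0.0]
wrist_force: [-0.1, -0.1, 0.1]
opening: 0.698
grasp_force: 0.0
time_s: 10.5
eef_pos: [0.5803, 0.1498, 0.2626]
eef_rot: [0.0, 0.979, 0.203, 0.0]
wrist_force: [0.5, -0.1, 0.6]
opening: 0.703
grasp_force: 0.0
```

View pics/c5.png

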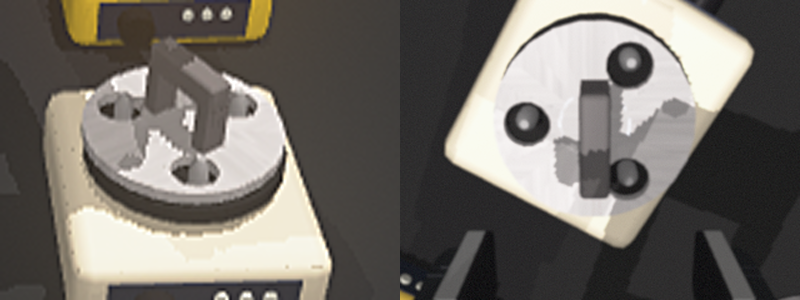

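The disc lies flat on the head with all three studs centred in their holes and the gripper clear. I'll check the bar height once, then hand in.

```bash
python3 - <<'E'
from h import *
from bench import workorder
p,e=tri(cam("wrist",np.load("w5.npy")),(316,237),cam("scene"),(428.6,244.3));print(p,e)
if abs(p[2]-.138)<.008: print(workorder.hand_in())
E
```

```text
[0.58055238 0.14800951 0.13400556] 0.00015322251935931088
the job is handed in; nothing more can be done
None
```

The three-hole disc is fitted over the mixer's three studs, flat and fully down on the black head, and released. The gripper is clear, I did not touch the other two discs, and the job was handed in after about 10.5 s of robot time.

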